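# Open the specimen carrier and hold its lid wide

### The arm

A 6-joint arm with a two-finger parallel gripper is mounted at the origin on the work surface. World frame = base frame: x ahead of the robot, y to its left, z up, the work surface at z = 0. Lengths are in m, angles in degrees, forces in N, time in s.
With the tool pointing down it reaches from about 0.25 to 0.725 m from the base axis. Payload 9.7 kg.
Tool frame: the origin (TCP) lies between the finger pads; the fingertips stand 19 mm ahead of it and the grasp point (between the pads) is the TCP; z points along the fingers, y is the line along which they close (so a half turn about z gives the same grasp; the last joint's range is limited). The gripper opens to 85 mm and grips with 20 to 120 N. Pads are 22 mm wide; open, the fingers measure 114 mm over their backs; the gripper's body (76 mm by 85 mm) begins 54 mm behind the grasp point. The pads swing forward as they close: fully open they stand 13 mm farther back than shut.
Start: joints at [69.385, 4.979, 10.078, 95.1, 0, 90], TCP at [0.194, 0.515, 0.25] pointing down, gripper open.
Joint ranges: [-179.16, 179.16], [-48.56, 103.87], [-65.8, 70.77], [-126.05, 130.52], [-82.76, 87.17], [-180, 180]. Speed limits (degrees/s): [127.2, 127.2, 147.25, 180, 180, 180].

### API

Orientations are given as [roll, pitch, yaw] about the fixed x, y, z axes, in that order (R = Rz(yaw) Ry(pitch) Rx(roll)).
In Python, from workcell import telemetry, camera, calibration, workorder gives the robot as it stands.
- The arm moves only by the tool play_rows, never from a script. Its argument "increments" is a list of rows, each a list of 3 entries, a list of its own where there are three numbers: the shift along the tool's x, y, z in mm, then the turn, a rotation vector about the tool's x, y, z in degrees, then the closure, from 0 (fully open) to 1 (shut). In form: [[[x, y, z], [ax, ay, az], jaw], ...]. A call has 1 to 20 rows; each row is the pose to reach, as a shift and turn from the pose commanded when the call began, along the tool's axes at that moment; what a row does not reach only later rows make up. A row lasts 1/10 s, in which the tool goes at most 50 mm and 8.59 degrees, less where a joint would pass 70% of its speed; a pose out of reach is approached as far as the arm can. A call with a gripper value outside its range is refused whole. The fingers move at their own pace and stop on an object; "grip_force" is the grip in N (left out, the last holds). Time passes only in rows, so rows that repeat a pose let the fingers close. It gives the time, the measured TCP pose, the force, the opening and the grip force at its end, in the units of the state.
- telemetry.get_obs(): the state, without advancing time (a new reading comes with each control period).
- camera(name): name is "side" or "top" or "wrist"; returns (picture, depth): 480x640x3 uint8, red, green, blue; 480x640 float32, m along the optical axis (not along the pixel's ray), 0 where there is no reading.
- calibration(name): a dict with "vertical_fov" (degrees; the focal length in pixels is half the picture's height over the tangent of half this angle, whatever the lens; pixels are square), "cx", "cy" (the principal point, pixels), "k1" (the pictures are not rectified: a ray, as slopes to the right and down, at radius r is drawn at 1 + k1 r^2 times it, then the intrinsics apply), "rvec" (rotation vector, rad) and "tvec" (3), from world to camera coordinates, as OpenCV has them; the wrist camera has in their place "hand_eye" (4x4, takes a point from camera to tool coordinates, whose origin is the TCP and whose axes are the flange's). Camera axes: x right, y down, z forward; pixel columns grow to the right and rows downward; lengths in m; the calibration is good to about 2 mm. A picture is of the moment at which its call begins: read the wrist's pose just before it. calibration takes no time and is no camera call.
- workorder.job_done(): hands the job in; it is judged then, once.
The state is a dict: "time": time; "q": joint angles; "qd": joint speeds; "joint_efforts": joint torques, N m; "ee_pos": TCP position; "tcp_rot": TCP orientation; "wrist_force": force on the tool from outside, world axes, zero at the start; "torque": the same for the moment, N m; "opening": finger opening in m; "grasp_force": force on a finger pad.
Only numpy, scipy, OpenCV 4.12 (cv2) and the standard library are available. Lean on these libraries where they do the work, as an engineer would, in place of code of your own. Each camera call takes 0.05 s, during which the arm holds its last target. There are 200 camera calls.

### The job

A pipette has been left on top of the closed specimen carrier: lay it flat in the empty lane of the steel tray, parallel to the two pipettes there and with its tip pointing the same way as theirs; set it down, do not drop it. Then open the carrier: squeeze the main catch on the box front so that the lid pops ajar, then squeeze the safety catch on the lid's front edge and, by that grip, swing the lid up past its click stop until it stands nearly upright. Finish while still holding the lid wide open by the safety catch, without letting go, and leave everything else on the bench where it is.

Things in the scene. Friction and masses are not known exactly. Their poses are not given: they have to be found in the camera images.
- carrier: specimen carrier, fixed: white plastic box 160 mm deep (x) by 260 mm wide (y) by 104 mm high, blue-capped tubes inside, clear lid hinged at the back. Origin: centre of its underside; x points to the hinge side, away from the robot, z up. The shut lid's flat top is 118 mm above the origin. The two catches stand on its front (-x) side.
- main_catch (a point): main catch on the box front near its right-hand end: point midway between its two buttons, on their axis (along the carrier's y); carrier frame (-115, -100, 92) mm. It holds the lid shut. Squeezed, it lets two sprung pins push the lid ajar by 0.1 rad (20 mm at the front); it stays disengaged when let go. A tongue of the lid, 27 mm wide, covers it 19 mm above the axis.
- safety_catch (a point): safety catch, grip head amid the lid's front edge, moving with the lid: point midway between its buttons, on their axis, always along the carrier's y; lid shut: carrier frame (-115, 0, 105) mm. Two steel hooks on the box (to 132 mm high, 24 mm behind the axis, 18 mm either side) stop the ajar lid at 0.115 rad until it is squeezed; squeezed on a shut lid it does nothing.
- lid_hinge (a point): middle of the lid's hinge line, which runs along the carrier's y; carrier frame (85, 0, 108) mm. The safety catch swings round it at 200 mm; its round buttons can pivot between the finger pads that pinch them, so the fingers may point down all the way.
- lid_angle (a joint): opening angle of the lid, rad: 0 to 0.01 shut, about 0.1 ajar on the pins, 1.55 end stop (upright). A click stop is met from 0.45 to 0.9 and takes about 5 N at the catch to pass. The lid is sprung shut: let go beyond the click stop it falls back and parks at 0.85 to 0.95; held wide it pulls back with 1 to 1.5 N at the catch.
- safety_right: the round black pinch button on the right (-y) side of the safety catch; origin as safety_catch but moving in with the button
- safety_left: the round black pinch button on the left (+y) side of the safety catch; origin as safety_catch but moving in with the button
- main_right_in (a joint): travel of the main catch's right (-y) button, m, 0 out, 0.008 fully in. Both catches are alike: a grey block 34 mm wide (y) with a round black pinch button, 18 mm diameter, standing out 10 mm from each y side: 54 mm over the buttons, 38 mm squeezed fully in. A button needs 6 N; a catch gives way only with both buttons in by 6.5 mm at once, and they spring out when let go.
- main_left_in (a joint): the same for the main catch's left (+y) button
- safety_right_in (a joint): the same for the safety catch's right (-y) button
- safety_left_in (a joint): the same for the safety catch's left (+y) button
- pipette: white pipette lying on the lid, 230 mm long, 0.1 kg: x along it towards its thin tip (x = 115 mm), origin mid-length on its underside, z up as it lies. Handle 26 mm wide, 26 mm high, flat below, x = -85 to 15 mm; a finger hook stands out 17 mm from the handle's +y side at x = -81 to -59 mm; the thin shaft runs clear of the surface.
- pipette_grip (a point): where to take that pipette: at mid-height of the handle (13 mm above the underside), 30 mm from the origin towards the plunger, close to the centre of mass
- pipette_tip (a point): the tip end of that pipette
- tray: shallow steel tray, fixed, 280 mm long (x) by 250 mm wide (y); floor 3 mm and walls 12 mm above the bench; ridges 6 mm above the bench along x at y = -40 and 40 mm make three lanes. Origin: centre of its underside. Pipettes lie in the middle and left lanes with their tips towards the tray's +x; the right lane (-y) is empty.
- free_lane (a point): middle of the empty lane, on the tray's floor; 81 mm to the right (-y) of the tray's centre
- tray_pipette_a: a like pipette lying in the tray's middle lane (leave alone); same frame as pipette
- tray_pipette_b: a like pipette lying in the tray's left lane (leave alone); same frame as pipette
- well_plate: clear well plate 127 x 85 x 20 mm (leave alone); origin at the centre of its underside
- petri_dish: clear Petri dish, 94 mm across, 15 mm high (leave alone); origin at the centre of its underside
- marker: black marker pen 135 mm long, 16 mm thick (leave alone); origin in the middle of its underside, x along it
- tip_box: grey box of pipette tips with a clear cover, 124 x 88 x 68 mm (leave alone); origin at the centre of its underside
- wash_bottle: white wash bottle, 72 mm across, 205 mm high (leave alone); origin at the centre of its underside

How it is judged:
By the outcome, as a careful person would: the job done as asked, in the order asked, and still so for the second after the job is handed in, while the arm keeps its last pose, push and grip.
It also fails if it takes over 58 s, if anything falls off the work surface, if the arm or the gripper's body presses on something with over 40 N, if the wrist force passes 120 N, or if a joint passes its speed limit or range.

## Working session

There is one attempt and no reset: what is moved stays moved. The work goes in short steps, Python scripts to look and compute and a tool call to move; the robot and the scene stay as the last step left them, time stands still between calls to the robot, and variables do not carry over. Pictures are saved under pics/ and viewed, at most 10 in all, crops included, and the job is handed in when it is done.

Besides the shell and the picture viewer there is one more tool, called after "Call:" as a command line: name --argument value ..., lists and objects as JSON in quotes. play_rows: Moves the arm, as the interface text tells. Its arguments: {"type":"object","properties":{"increments":{"type":"array"},"grip_force":{"type":"number"}},"required":["increments"]}

```bash
ls; mkdir -p pics; cat > h.py <<'E'
import numpy as np, cv2
from workcell import telemetry, camera, calibration, workorder
from scipy.spatial.transform import Rotation as R
def world(name,depth,pts,obs=None,z=None):
    c=calibration(name); f=240/np.tan(np.radians(c["vertical_fov"]/2)); out=[]
    K=np.array([[f,0,c["cx"]],[0,f,c["cy"]],[0,0,1]]); D=np.array([c["k1"],0,0,0,0.])
    if name=="wrist":
        T=np.array(c["hand_eye"]); Rt=R.from_euler('xyz',obs["tcp_rot"],degrees=True).as_matrix()
        A=Rt@T[:3,:3]; t=Rt@T[:3,3]+np.array(obs["ee_pos"])
    else:
        A=cv2.Rodrigues(np.array(c["rvec"],float))[0].T; t=-A@np.array(c["tvec"],float).ravel()
    for p in pts:
        r=cv2.undistortPoints(np.array([[p[:2]]],float),K,D).ravel(); ray=A@np.array([r[0],r[1],1])
        zz=p[2] if len(p)>2 else z
        if zz is not None: s=(zz-t[2])/ray[2]
        else:
            u,v=int(round(p[0])),int(round(p[1])); d=depth[v-1:v+2,u-1:u+2]; d=d[d>0]
            s=np.median(d) if len(d) else np.nan
        out.append(t+s*ray)
    return np.array(out)
E
python3 - <<'E'
from h import *
o=telemetry.get_obs();print(o)
for n in ("top","side"):
    p,d=camera(n);cv2.imwrite(f"pics/{n}1.png",p[:,:,::-1]);np.save(f"pics/{n}1.npy",d);print(n,calibration(n))
E
```

```text
pics
{'time': 0.0, 'q': array([6.93850080e+01, 5.00980823e+00, 1.00341818e+01, 9.50980899e+01,
       3.54505603e-05, 8.99992966e+01]), 'qd': array([ 0.06719518,  0.03082949,  0.04673917, -0.10988924,  0.00504495,
        0.00773302]), 'joint_efforts': array([-7.31057889e-05, -5.20387101e+01,  4.64802790e+01,  1.65054901e-02,
       -2.75872189e-06,  7.20417773e-06]), 'ee_pos': array([0.19357802, 0.51459757, 0.249593  ]), 'tcp_rot': array([-1.79926284e+02, -3.63554591e-05,  1.59385711e+02]), 'wrist_force': array([0.93542934, 0.42079237, 0.38939028]), 'torque': array([-0.05309031,  0.00992835,  0.00512765]), 'grasp_force': 0.0, 'opening': 0.08520590646336144}
top {'vertical_fov': 49.328563312389484, 'cx': 329.08639617750254, 'cy': 240.92287018364797, 'k1': -0.05136826014430398, 'rvec': array([ 2.18550838, -2.1389885 ,  0.13124283]), 'tvec': array([0.00295044, 0.52345642, 1.49601269])}
side {'vertical_fov': 49.95404029973917, 'cx': 325.6587410836666, 'cy': 239.26622411991383, 'k1': 0.03420658983544107, 'rvec': array([ 2.41679502, -0.23822861,  0.09481129]), 'tvec': array([-0.51136005,  0.1577594 ,  1.36285421])}
```

View pics/top1.png

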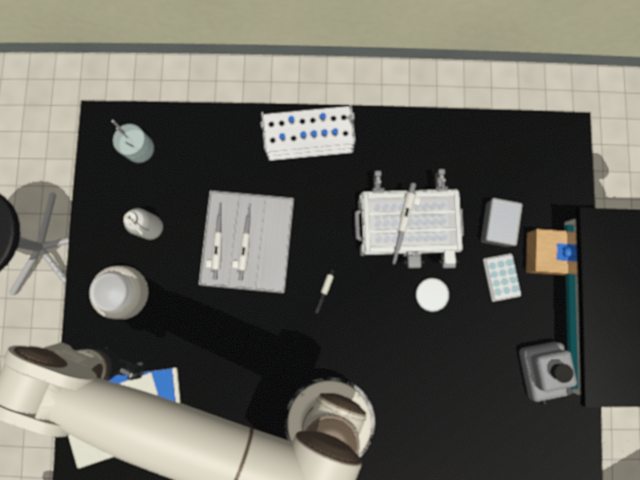

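View pics/side1.png

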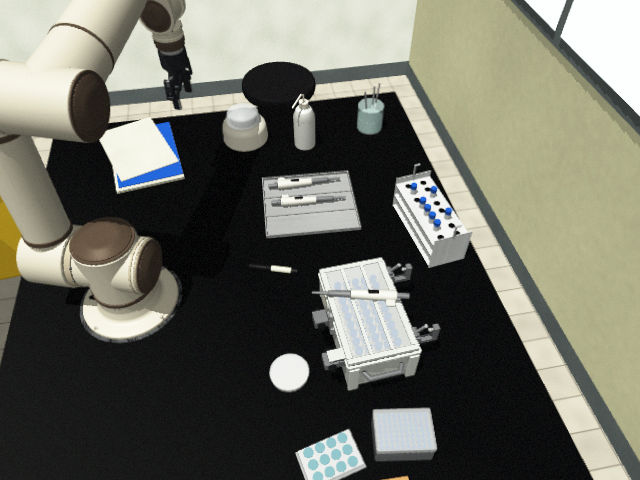

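The top view shows the tray at about (247,242) with two pipettes and its right lane at about (275,243). The carrier is at (411,222), with the pipette running from (411,185) to (397,262), plunger end away from the robot. I'll enlarge those areas.

```bash
python3 - <<'E'
from h import *
p=cv2.imread("pics/top1.png")
a=cv2.resize(p[160:280,345:475],None,fx=4.5,fy=4.5,interpolation=cv2.INTER_CUBIC)
b=cv2.resize(p[180:300,190:305],None,fx=4,fy=4,interpolation=cv2.INTER_CUBIC)
cv2.imwrite("pics/c1.png",a)
s=cv2.imread("pics/side1.png")
cv2.imwrite("pics/c2.png",cv2.resize(s[245:395,300:450],None,fx=4,fy=4,interpolation=cv2.INTER_CUBIC))
d=np.load("pics/top1.npy")
for q in [(430,250),(415,260),(448,258),(405,210),(275,243),(290,240)]: print(q,world("top",d,[q]))
d=np.load("pics/side1.npy")
E
```

```text
(430, 250) [[ 0.49498167 -0.26628909  0.10710893]]
(415, 260) [[ 0.46528593 -0.22262873  0.11856022]]
(448, 258) [[ 0.47343367 -0.31565301  0.1105405 ]]
(405, 210) [[ 0.59929052 -0.19073355  0.14412883]]
(275, 243) [[0.51705367 0.17500913 0.00109007]]
(290, 240) [[0.52702549 0.13061779 0.00103936]]
```

View pics/c1.png

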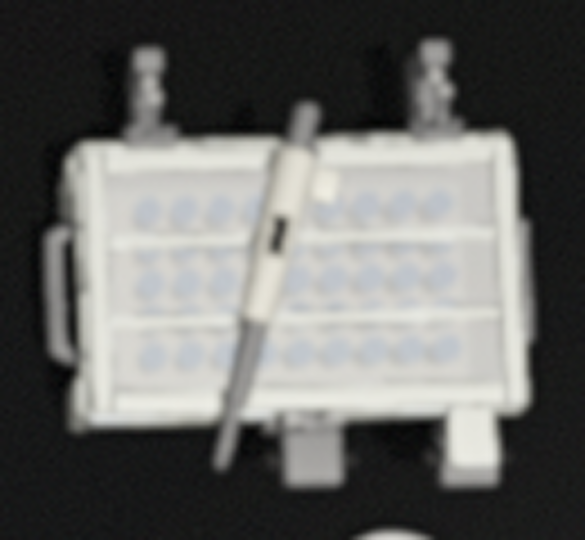

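The pipette lies on the lid. In the crop, its handle runs from (295,150) to (262,320), the tail is at (308,105), the tip at (222,465), and the hook is on the right at (325,185). The safety catch is at (313,450) and the main catch at (470,450).

```bash
python3 - <<'E'
from h import *
c=lambda u,v,z:(345+u/4.5,160+v/4.5,z)
P=world("top",None,[c(295,150,.144),c(262,320,.144),c(308,105,.131),c(222,465,.131)]);print("pip",P.round(3))
h=P[0]-P[1];print(np.degrees(np.arctan2(-h[1],-h[0])), )
h=P[2]-P[3];print(np.degrees(np.arctan2(-h[1],-h[0])),np.linalg.norm(h))
P=world("top",None,[c(75,145,.118),c(513,133,.118),c(525,412,.118),c(78,422,.118),c(315,455,.118),c(473,450,.125)]);print("car",P.round(3))
P=world("top",None,[(208,192,.012),(294,197,.012),(287,292,.012),(199,287,.012)]);print("tray",P.round(4),P.mean(0))
print(calibration("wrist"))
E
```

```text
pip [[ 0.646 -0.206  0.144]
 [ 0.541 -0.186  0.144]
 [ 0.677 -0.216  0.131]
 [ 0.454 -0.164  0.131]]
169.3390724591003
166.95463051037632 0.22919744966682043
car [[ 0.652 -0.073  0.118]
 [ 0.666 -0.346  0.118]
 [ 0.491 -0.352  0.118]
 [ 0.479 -0.078  0.118]
 [ 0.462 -0.223  0.118]
 [ 0.467 -0.318  0.125]]
tray [[0.6652 0.3801 0.012 ]
 [0.6553 0.1218 0.012 ]
 [0.3724 0.1341 0.012 ]
 [0.3811 0.3929 0.012 ]] [0.51850663 0.25721059 0.012     ]
{'vertical_fov': 68.93480919123616, 'cx': 315.20774867718285, 'cy': 237.6218946847883, 'k1': -0.04332626763035051, 'hand_eye': array([[-3.63278767e-04, -9.47774469e-01, -3.18941099e-01,
         8.24483966e-02],
       [ 9.99999888e-01, -4.41414835e-04,  1.72705823e-04,
        -1.96556470e-04],
       [-3.04471503e-04, -3.18941000e-01,  9.47774523e-01,
        -1.25156400e-01],
       [ 0.00000000e+00,  0.00000000e+00,  0.00000000e+00,
         1.00000000e+00]])}
```

```bash
cat >> h.py <<'E'
def go(pos,yaw):
    o=telemetry.get_obs(); Rt=R.from_euler('xyz',o["tcp_rot"],degrees=True)
    Rg=R.from_euler('xyz',[180,0,yaw],degrees=True)
    print("shift",(Rt.inv().apply(np.array(pos)-o["ee_pos"])*1000).round(1),"turn",(Rt.inv()*Rg).as_rotvec(degrees=True).round(2),"at",o["ee_pos"].round(4),o["tcp_rot"].round(2),"q",o["q"].round(1),"t",o["time"])
E
python3 - <<'E'
from h import *
go([.35,.15,.33],80)
go([.55,-.19,.30],-11.5)
E
```

```text
shift [-274.8 -286.3  -80. ] turn [-6.000e-02  5.000e-02  7.938e+01] at [0.1936 0.5146 0.2497] [-179.93    0.    159.38] q [69.4  5.  10.  95.1 -0.  90. ] t 0.1
shift [-581.7 -534.   -49.7] turn [-1.0000e-02  1.0000e-01  1.7088e+02] at [0.1936 0.5146 0.2497] [-179.93    0.    159.38] q [69.4  5.  10.  95.1 -0.  90. ] t 0.1
```

Call:
play_rows --increments '[[[-275,-286,-80],[0,0,79],0],[[-275,-286,-80],[0,0,79],0],[[-275,-286,-80],[0,0,79],0],[[-275,-286,-80],[0,0,79],0],[[-275,-286,-80],[0,0,79],0],[[-275,-286,-80],[0,0,79],0],[[-275,-286,-80],[0,0,79],0],[[-275,-286,-80],[0,0,79],0],[[-275,-286,-80],[0,0,79],0],[[-275,-286,-80],[0,0,79],0]]'

```text
time: 1.1
ee_pos: [0.3509, 0.1489, 0.3304]
tcp_rot: [180.0, -0.0, 80.0]
wrist_force: [-0.1, -0.3, -0.2]
opening: 0.0857
grasp_force: 0.0
```

```bash
python3 - <<'E'
from h import *
go([.55,-.19,.30],-11.5)
E
```

```text
shift [-299.   255.    30.4] turn [ 0.000e+00 -2.000e-02  9.148e+01] at [0.3509 0.1489 0.3304] [ 1.7998e+02 -1.0000e-02  7.9980e+01] q [ 23.  -15.    0.7 105.7  -0.  123. ] t 1.1
```

Call:
play_rows --increments '[[[-299,255,30],[0,0,91.5],0],[[-299,255,30],[0,0,91.5],0],[[-299,255,30],[0,0,91.5],0],[[-299,255,30],[0,0,91.5],0],[[-299,255,30],[0,0,91.5],0],[[-299,255,30],[0,0,91.5],0],[[-299,255,30],[0,0,91.5],0],[[-299,255,30],[0,0,91.5],0],[[-299,255,30],[0,0,91.5],0],[[-299,255,30],[0,0,91.5],0],[[-299,255,30],[0,0,91.5],0],[[-299,255,30],[0,0,91.5],0]]'

```text
time: 2.3
ee_pos: [0.5524, -0.1857, 0.2995]
tcp_rot: [-180.0, 0.1, -10.9]
wrist_force: [0.6, 0.9, 0.4]
opening: 0.0854
grasp_force: 0.0
```

```bash
python3 - <<'E'
from h import *
o=telemetry.get_obs();print(o["ee_pos"],o["tcp_rot"],o["q"])
p,d=camera("wrist");cv2.imwrite("pics/w1.png",p[:,:,::-1]);np.savez("pics/w1.npz",d=d,e=o["ee_pos"],r=o["tcp_rot"])
E
```

```text
[ 0.55237883 -0.18568398  0.29945089] [-1.79978307e+02  7.34391006e-02 -1.09238066e+01] [-1.85855864e+01  1.12280013e+01  2.26004396e+01  1.01448114e+02
  1.17084502e-02  1.72338226e+02]
```

View pics/w1.png

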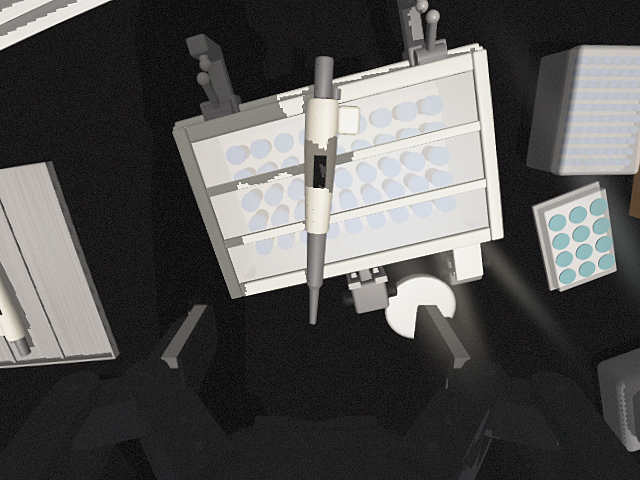

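The wrist view shows the handle from (323,98) to (317,233), the tail at (324,58) and the tip at (314,322). The lid corners are at (178,126), (483,48), (499,240) and (236,297). The safety catch is at (369,290) and the main catch at (467,262).

```bash
python3 - <<'E'
from h import *
z=np.load("pics/w1.npz");o={"ee_pos":z["e"],"tcp_rot":z["r"]};d=z["d"]
P=world("wrist",d,[(323,98,.144),(317.5,233,.144),(324,58,.131),(314,322,.131)],o);print(P.round(4))
for a,b in((0,1),(2,3)):
    h=P[b]-P[a];print(np.degrees(np.arctan2(h[1],h[0])),np.linalg.norm(h))
print(world("wrist",d,[(322,110),(320,215),(324,65),(320,172),(370,295),(467,265),(490,140),(370,280)],o).round(4))
print("lid",world("wrist",d,[(178,126,.118),(483,48,.118),(499,240,.118),(236,297,.118)],o).round(4))
go([.59,-.193,.145],-11.5)
E
```

```text
[[ 0.6472 -0.2099  0.144 ]
 [ 0.5434 -0.1859  0.144 ]
 [ 0.6761 -0.2164  0.131 ]
 [ 0.451  -0.1648  0.131 ]]
166.9492322883471 0.10660960357295289
167.10108409235235 0.23089165592205615
[[ 0.6389 -0.2076  0.1453]
 [ 0.5585 -0.1909  0.1444]
 [ 0.6701 -0.2151  0.1395]
 [ 0.5936 -0.1975  0.1468]
 [ 0.4641 -0.2228  0.121 ]
 [ 0.4744 -0.3205  0.1144]
 [ 0.5896 -0.3446  0.1195]
 [ 0.4785 -0.2253  0.1178]]
lid [[ 0.6507 -0.0867  0.118 ]
 [ 0.6625 -0.3433  0.118 ]
 [ 0.496  -0.3504  0.118 ]
 [ 0.4852 -0.0931  0.118 ]]
shift [3.860e+01 1.000e-01 1.546e+02] turn [-0.01  0.06  0.75] at [ 0.5523 -0.1858  0.2996] [-1.7998e+02  6.0000e-02 -1.0750e+01] q [-18.6  11.2  22.6 101.5   0.  172.2] t 2.35
```

Call:
play_rows --increments '[[[42,-1,50],[0,0,1.5],0],[[42,-1,105],[0,0,1.5],0],[[42,-1,105],[0,0,1.5],0],[[42,-1,105],[0,0,1.5],0],[[42,-1,105],[0,0,1.5],0]]' --grip_force 35

```text
time: 2.85
ee_pos: [0.5933, -0.1936, 0.1961]
tcp_rot: [-180.0, -0.0, -12.4]
wrist_force: [0.6, -0.3, 1.0]
opening: 0.0849
grasp_force: 0.0
```

```bash
python3 - <<'E'
from h import *
go([.5917,-.197,.141],-13)
E
```

```text
shift [-0.9  3.7 55.1] turn [-0.   -0.02  0.58] at [ 0.5933 -0.1936  0.1961] [-1.800e+02 -2.000e-02 -1.242e+01] q [-18.1  14.5  14.9  90.4   0.  174.4] t 2.85
```

Call:
play_rows --increments '[[[-1,3.5,25],[0,0,0.6],0],[[-1,3.5,45],[0,0,0.6],0],[[-1,3.5,54.5],[0,0,0.6],0],[[-1,3.5,54.5],[0,0,0.6],0],[[-1,3.5,54.5],[0,0,0.6],0]]'

```text
time: 3.35
ee_pos: [0.592, -0.1975, 0.1426]
tcp_rot: [180.0, -0.1, -13.2]
wrist_force: [0.0, 0.1, -0.6]
opening: 0.0856
grasp_force: 0.0
```

```bash
python3 - <<'E'
from h import *
go([.5917,-.197,.141],-13)
E
```

```text
shift [-0.4 -0.4  1.6] turn [ 0.01 -0.12 -0.18] at [ 0.592  -0.1975  0.1426] [ 1.7999e+02 -1.2000e-01 -1.3180e+01] q [-18.4  14.2   8.7  84.3   0.  174.7] t 3.35
```

Call:
play_rows --increments '[[[0,0,1],[0,0,0],0.4],[[0,0,1],[0,0,0],0.7],[[0,0,1],[0,0,0],1],[[0,0,1],[0,0,0],1],[[0,0,1],[0,0,0],1],[[0,0,1],[0,0,0],1],[[0,0,1],[0,0,0],1],[[0,0,1],[0,0,0],1]]'

```text
time: 4.15
ee_pos: [0.5916, -0.1975, 0.1402]
tcp_rot: [-180.0, -0.0, -13.2]
wrist_force: [-1.0, 0.7, 4.8]
opening: 0.0253
grasp_force: 38.7
```

Call:
play_rows --increments '[[[0,0,-15],[0,0,0],1],[[0,0,-40],[0,0,0],1],[[0,0,-75],[0,0,0],1],[[0,0,-115],[0,0,0],1],[[0,0,-145],[0,0,0],1],[[0,0,-160],[0,0,0],1]]'

```text
time: 4.75
ee_pos: [0.5915, -0.1975, 0.3038]
tcp_rot: [180.0, -0.2, -13.2]
wrist_force: [1.5, 0.1, -1.6]
opening: 0.0256
grasp_force: 38.2
```

```bash
python3 - <<'E'
from h import *
T=np.array([.5185,.2572,0]);a=np.radians(-2.4)
c,s=np.cos(a),np.sin(a)
def tw(x,y):return [T[0]+c*x-s*y,T[1]+s*x+c*y]
print("lane",tw(0,-81),"grip",tw(-30,-81))
go([.53,0,.30],80)
go([*tw(-30,-81),.2],177.6)
p,d=camera("top");cv2.imwrite("pics/top2.png",cv2.resize(p[180:300,190:305],None,fx=5,fy=5,interpolation=cv2.INTER_CUBIC)[:,:,::-1])
E
```

```text
lane [np.float64(-2.8734279520651693), np.float64(-80.67174923800754)] grip [np.float64(-32.84711285503092), np.float64(-79.41547962613154)]
shift [-105.1 -178.2    3.3] turn [  0.19  -0.14 -93.22] at [ 0.5915 -0.1975  0.3038] [179.98  -0.21 -13.22] q [-18.5  17.3  30.5 102.9  -0.  174.8] t 4.75
shift [-14436.4  84765.7     86.9] turn [-3.1000e-01 -7.0000e-02  1.6918e+02] at [ 0.5915 -0.1975  0.3038] [179.98  -0.21 -13.22] q [-18.5  17.3  30.5 102.9  -0.  174.8] t 4.75
```

View pics/top2.png

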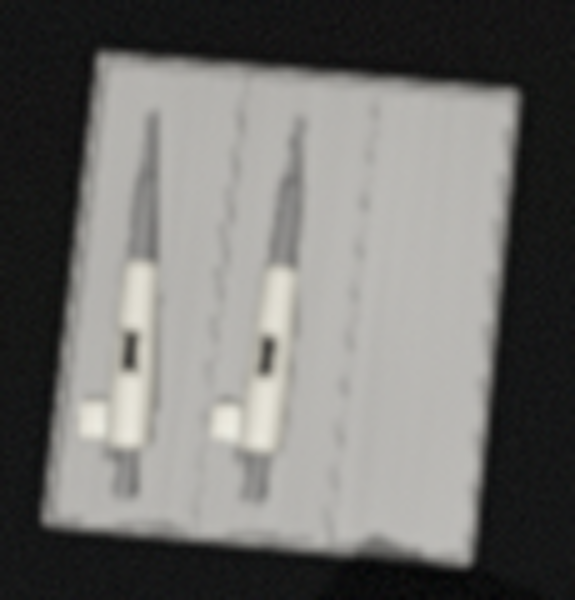

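The tray crop shows its corners at (98,52), (520,92), (475,565) and (42,525). The right ridge runs from (376,100) to (332,535). Pipette a runs from tail (255,500) to tip (301,115), tips up (+x).

```bash
python3 - <<'E'
from h import *
c=lambda u,v,z:(190+u/5,180+v/5,z)
P=world("top",None,[c(98,52,.012),c(520,92,.012),c(475,565,.012),c(42,525,.012),c(376,100,.006),c(332,535,.006),c(301,115,.015),c(255,500,.015),c(155,112,.015),c(125,498,.015)])
print(P.round(4),P[:4].mean(0))
for i,j in((4,5),(6,7),(8,9),(1,2),(0,3)):
    h=P[i]-P[j];print(np.degrees(np.arctan2(h[1],h[0])))
go([.53,0,.30],80)
T=P[:4].mean(0)*1000;a=np.radians(-2.4)
k,s=np.cos(a),np.sin(a)
def tw(x,y):return [T[0]+k*x-s*y,T[1]+s*x+k*y]
print("lane",tw(0,-81),"grip",tw(-30,-81),tw(0,-40))
E
```

```text
[[0.6702 0.3756 0.012 ]
 [0.6511 0.1217 0.012 ]
 [0.3694 0.1398 0.012 ]
 [0.3869 0.3949 0.012 ]
 [0.6456 0.2083 0.006 ]
 [0.3851 0.225  0.006 ]
 [0.6338 0.2516 0.015 ]
 [0.4043 0.2696 0.015 ]
 [0.6338 0.3389 0.015 ]
 [0.4037 0.3461 0.015 ]] [0.51937974 0.25799036 0.012     ]
-3.6610901854005395
-4.501810756507377
-1.7874401201151273
-3.686002008668603
-3.911428871067511
shift [-105.3 -178.2    4.4] turn [  0.27  -0.2  -93.22] at [ 0.5917 -0.1976  0.305 ] [179.97  -0.3  -13.22] q [-18.5  17.3  30.6 103.   -0.  174.8] t 4.8
lane [np.float64(515.9878148503765), np.float64(177.06140967323995)] grip [np.float64(486.01412994741077), np.float64(178.31767928511596)] [np.float64(517.7047166532737), np.float64(218.02544570729316)]
```

Call:
play_rows --increments '[[[-105,-178,0],[0,0,-94],1],[[-105,-178,0],[0,0,-94],1],[[-105,-178,0],[0,0,-94],1],[[-105,-178,0],[0,0,-94],1],[[-105,-178,0],[0,0,-94],1],[[-105,-178,0],[0,0,-94],1],[[-105,-178,0],[0,0,-94],1],[[-105,-178,0],[0,0,-94],1],[[-105,-178,0],[0,0,-94],1],[[-105,-178,0],[0,0,-94],1],[[-105,-178,0],[0,0,-94],1],[[-105,-178,0],[0,0,-94],1]]'

```text
time: 6.0
ee_pos: [0.5297, -0.0002, 0.2995]
tcp_rot: [-180.0, 0.0, 80.9]
wrist_force: [-0.0, 0.6, -1.6]
opening: 0.0257
grasp_force: 38.1
```

```bash
python3 - <<'E'
from h import *
go([.4841,.1792,.15],176.2)
E
```

```text
shift [169.9 -73.3 149.5] turn [-4.000e-02 -3.000e-02 -9.529e+01] at [ 5.297e-01 -2.000e-04  2.995e-01] [-1.7995e+02  1.0000e-02  8.0910e+01] q [ -0.    3.6  14.2 100.6  -0.   99.1] t 6.0
```

Call:
play_rows --increments '[[[170,-73,50],[0,0,-95.5],1],[[170,-73,100],[0,0,-95.5],1],[[170,-73,150],[0,0,-95.5],1],[[170,-73,150],[0,0,-95.5],1],[[170,-73,150],[0,0,-95.5],1],[[170,-73,150],[0,0,-95.5],1],[[170,-73,150],[0,0,-95.5],1],[[170,-73,150],[0,0,-95.5],1],[[170,-73,150],[0,0,-95.5],1],[[170,-73,150],[0,0,-95.5],1],[[170,-73,150],[0,0,-95.5],1],[[170,-73,150],[0,0,-95.5],1],[[170,-73,150],[0,0,-95.5],1],[[170,-73,150],[0,0,-95.5],1]]'

```text
time: 7.4
ee_pos: [0.4851, 0.1793, 0.1497]
tcp_rot: [-180.0, -0.0, 176.0]
wrist_force: [0.3, 0.2, -1.9]
opening: 0.0253
grasp_force: 38.1
```

```bash
python3 - <<'E'
from h import *
go([.4841,.1792,.05],176.2)
p,d=camera("side");cv2.imwrite("pics/s2.png",cv2.resize(p[140:260,250:400],None,fx=4,fy=4,interpolation=cv2.INTER_CUBIC)[:,:,::-1])
o=telemetry.get_obs();print(o)
p,d=camera("wrist");cv2.imwrite("pics/w2.png",p[:,:,::-1])
E
```

```text
shift [ 0.9 -0.2 99.7] turn [-0.   -0.01 -0.19] at [0.4851 0.1793 0.1497] [-1.8000e+02 -1.0000e-02  1.7601e+02] q [20.3 -0.3 -6.5 83.8 -0.  24.3] t 7.4
{'time': 7.45, 'q': array([ 2.02887210e+01, -3.34989895e-01, -6.52716638e+00,  8.38155848e+01,
        2.64329380e-04,  2.42182647e+01]), 'qd': array([ 0.00535883,  0.05129069,  0.07905638,  0.09736259,  0.028802  ,
       -1.1484014 ]), 'joint_efforts': array([ 1.04067865e-03, -4.71435499e+01,  4.74979520e+01,  9.91654582e-03,
        1.92019863e-03,  5.90021443e-02]), 'ee_pos': array([0.48506911, 0.17932527, 0.14972257]), 'tcp_rot': array([-1.79997057e+02, -7.18661191e-03,  1.76070456e+02]), 'wrist_force': array([-0.27304346,  0.42629111, -1.02848879]), 'torque': array([-0.02316889,  0.04489161,  0.05430108]), 'grasp_force': 38.11728000640869, 'opening': 0.02503457772210951}
```

View pics/w2.png

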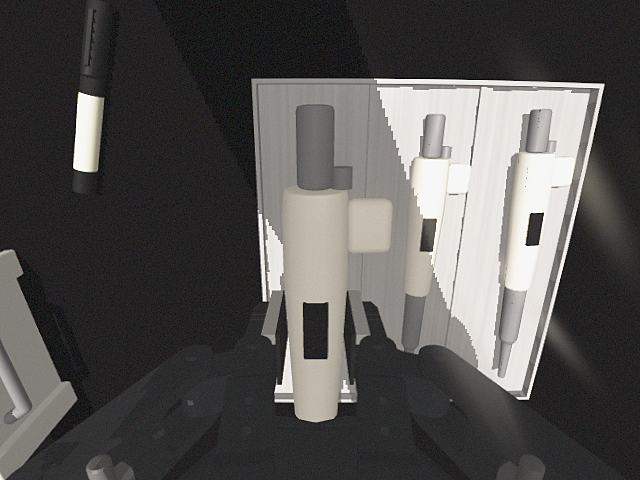

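The pipette hangs straight in the grip, parallel to the tray's two, with its hook on the same side, over the empty lane.

Call:
play_rows --increments '[[[0.5,0,40],[0,0,0],1],[[0.5,0,75],[0,0,0],1],[[0.5,0,100],[0,0,0],1],[[0.5,0,112],[0,0,0],1],[[0.5,0,118],[0,0,0],1],[[0.5,0,120],[0,0,0],1],[[0.5,0,121],[0,0,0],1],[[0.5,0,122],[0,0,0],1],[[0.5,0,122],[0,0,0],1]]'

```text
time: 8.4
ee_pos: [0.485, 0.1795, 0.0285]
tcp_rot: [180.0, 0.1, 176.3]
wrist_force: [-0.3, 0.5, -0.5]
opening: 0.025
grasp_force: 38.2
```

Call:
play_rows --increments '[[[0,0,1],[0,0,0],1],[[0,0,1.5],[0,0,0],1],[[0,0,2],[0,0,0],1],[[0,0,2.5],[0,0,0],1],[[0,0,2.5],[0,0,0],1]]'

```text
time: 8.9
ee_pos: [0.4846, 0.1794, 0.0252]
tcp_rot: [-180.0, -0.0, 176.3]
wrist_force: [-0.2, -0.1, -1.0]
opening: 0.0251
grasp_force: 38.2
```

Call:
play_rows --increments '[[[0,0,0.7],[0,0,0],1],[[0,0,1.4],[0,0,0],1],[[0,0,2],[0,0,0],1],[[0,0,2],[0,0,0],1]]'

```text
time: 9.3
ee_pos: [0.4847, 0.1794, 0.0246]
tcp_rot: [180.0, 0.0, 176.3]
wrist_force: [-4.5, -2.0, 10.7]
opening: 0.0253
grasp_force: 39.8
```

Call:
play_rows --increments '[[[0,0,-0.7],[0,0,0],1],[[0,0,-0.7],[0,0,0],0.6],[[0,0,-0.7],[0,0,0],0.55],[[0,0,-0.7],[0,0,0],0.5],[[0,0,-0.7],[0,0,0],0.5],[[0,0,-0.7],[0,0,0],0.5]]'

```text
time: 9.9
ee_pos: [0.4846, 0.1794, 0.0239]
tcp_rot: [-180.0, -0.0, 176.3]
wrist_force: [0.5, 0.4, 0.5]
opening: 0.0428
grasp_force: 0.0
```

Call:
play_rows --increments '[[[0,0,-15],[0,0,0],0.5],[[0,0,-45],[0,0,0],0.4],[[0,0,-90],[0,0,0],0],[[0,0,-140],[0,0,0],0],[[0,0,-190],[0,0,0],0],[[0,0,-240],[0,0,0],0],[[0,0,-240],[0,0,0],0]]'

```text
time: 10.6
ee_pos: [0.4859, 0.1799, 0.2726]
tcp_rot: [179.7, 0.6, 176.3]
wrist_force: [-0.5, 0.5, 0.2]
opening: 0.0849
grasp_force: 0.0
```

```bash
python3 - <<'E'
from h import *
go([.44,-.26,.27],182.5)
E
```

```text
shift [ 1.730e+01 -4.419e+02  4.000e-01] turn [ 0.23  0.6  -6.22] at [0.4859 0.1799 0.2726] [179.74   0.59 176.28] q [20.3  0.5  7.9 96.8  0.  24. ] t 10.6
```

Call:
play_rows --increments '[[[17,-442,0],[0,0,-6.2],0],[[17,-442,0],[0,0,-6.2],0],[[17,-442,0],[0,0,-6.2],0],[[17,-442,0],[0,0,-6.2],0],[[17,-442,0],[0,0,-6.2],0],[[17,-442,0],[0,0,-6.2],0],[[17,-442,0],[0,0,-6.2],0],[[17,-442,0],[0,0,-6.2],0],[[17,-442,0],[0,0,-6.2],0],[[17,-442,0],[0,0,-6.2],0],[[17,-442,0],[0,0,-6.2],0],[[17,-442,0],[0,0,-6.2],0],[[17,-442,0],[0,0,-6.2],0]]'

```text
time: 11.9
ee_pos: [0.4393, -0.2595, 0.2645]
tcp_rot: [-180.0, 0.0, -177.4]
wrist_force: [0.1, 0.0, 0.8]
opening: 0.0857
grasp_force: 0.0
```

```bash
python3 - <<'E'
from h import *
o=telemetry.get_obs();print(o["ee_pos"],o["tcp_rot"],o["q"])
p,d=camera("wrist");np.savez("pics/w3.npz",d=d,e=o["ee_pos"],r=o["tcp_rot"],p=p)
t,_=camera("top")
t=cv2.resize(t[180:300,190:305],None,fx=2,fy=2,interpolation=cv2.INTER_CUBIC)
im=np.zeros((480,800,3),np.uint8);im[:,:640]=p;im[:230,640:]=cv2.resize(t,(160,167))[0:0].sum() if 0 else 0
im[:167,640:]=cv2.resize(t,(160,167))
cv2.imwrite("pics/w3.png",im[:,:,::-1])
E
```

```text
[ 0.43927957 -0.25950515  0.26446296] [-1.79987984e+02  3.10597244e-02 -1.77423105e+02] [-3.05761525e+01 -1.90112190e-01  6.31744270e+00  9.64749798e+01
  6.92550711e-03 -3.31530423e+01]
```

View pics/w3.png

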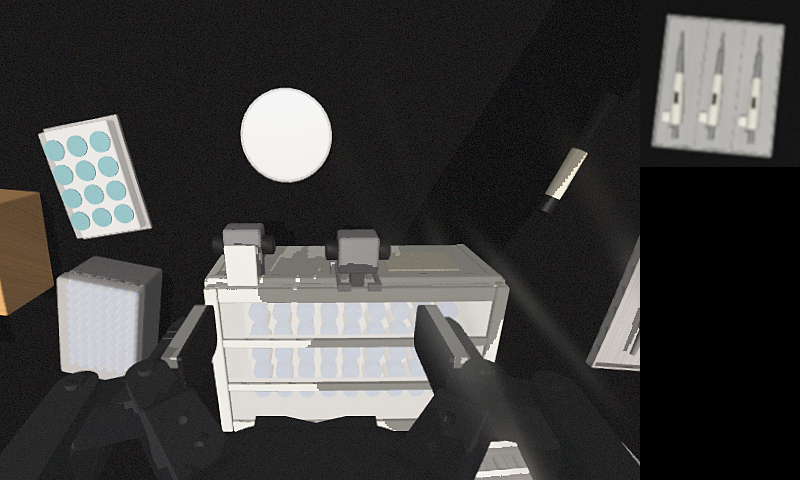

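The pipette lies in the right lane, parallel to the others. In the wrist view, the main catch is at (244,245) with buttons at about x=218 and 271. The safety catch is at (358,248) with buttons at about 331 and 386. I'll enlarge the catches.

```bash
python3 - <<'E'
import numpy as np,cv2
p=np.load("pics/w3.npz")["p"][210:310,195:405]
p=np.clip((p/255.)**0.6*255,0,255).astype(np.uint8)
cv2.imwrite("pics/c3.png",cv2.resize(p,(798,380),interpolation=cv2.INTER_CUBIC)[:,:,::-1])
E
```

```text
(no output)
```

View pics/c3.png

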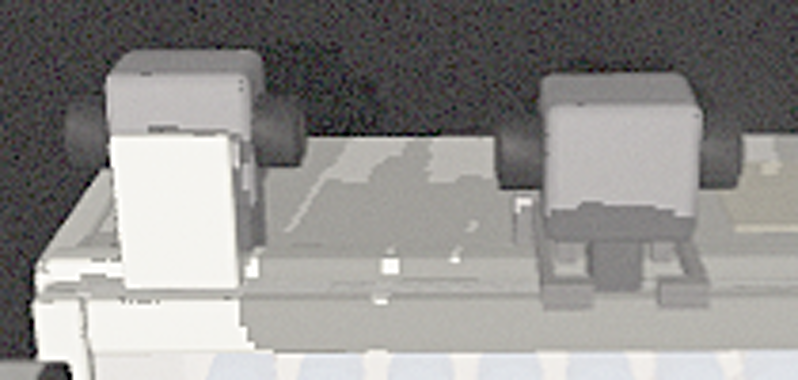

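The enlarged crop (3.8x, offset 195,210) shows the main buttons' outer faces at (66,133) and (305,133), and the safety buttons' at (496,154) and (742,159).

```bash
python3 - <<'E'
from h import *
z=np.load("pics/w3.npz");o={"ee_pos":z["e"],"tcp_rot":z["r"]};d=z["d"]
c=lambda u,v,h:(195+u/3.8,210+v/3.8,h)
P=world("wrist",d,[c(66,133,.092),c(305,133,.092),c(496,154,.105),c(742,159,.105)],o);print(P.round(4))
M=P[:2].mean(0);S=P[2:].mean(0);print("main",M,"safety",S)
h=S-M;print(np.degrees(np.arctan2(-h[0],h[1])),np.linalg.norm(h[:2]))
print("depth",world("wrist",d,[c(180,100,None)[:2],c(180,200,None)[:2],c(620,150,None)[:2],c(280,133,None)[:2],c(515,150,None)[:2]],o).round(4))
go([M[0],M[1],.19],182.5)
E
```

```text
[[ 0.4683 -0.3517  0.092 ]
 [ 0.4657 -0.2945  0.092 ]
 [ 0.4641 -0.2494  0.105 ]
 [ 0.4628 -0.1929  0.105 ]]
main [ 0.46699831 -0.32312148  0.092     ] safety [ 0.4634783  -0.22116318  0.105     ]
1.9772970361201758 0.10201903568845402
depth [[ 0.4548 -0.3218  0.1036]
 [ 0.4748 -0.3201  0.1144]
 [ 0.4559 -0.2235  0.1213]
 [ 0.4624 -0.2993  0.1018]
 [ 0.4586 -0.2459  0.1167]]
shift [-24.8 -64.7  74.4] turn [-0.01  0.02  0.08] at [ 0.4393 -0.2596  0.2643] [-1.7999e+02  2.0000e-02 -1.7742e+02] q [-30.6  -0.2   6.3  96.5   0.  -33.2] t 12.0
```

Call:
play_rows --increments '[[[-26,-65,50],[0,0,0.1],0],[[-26,-65,75],[0,0,0.1],0],[[-26,-65,90],[0,0,0.1],0],[[-26,-65,110],[0,0,0.1],0],[[-26,-65,110],[0,0,0.1],0],[[-26,-65,110],[0,0,0.1],0]]'

```text
time: 12.6
ee_pos: [0.468, -0.3238, 0.1546]
tcp_rot: [180.0, 0.0, -177.6]
wrist_force: [0.2, -0.3, 0.2]
opening: 0.0854
grasp_force: 0.0
```

```bash
python3 - <<'E'
from h import *
go([.4663,-.3231,.090],182.3)
E
```

```text
shift [ 1.7  0.8 64.6] turn [0.   0.   0.14] at [ 0.468  -0.3238  0.1546] [ 180.      0.   -177.56] q [-34.7   6.7   1.4  84.7   0.  -37.1] t 12.6
```

Call:
play_rows --increments '[[[1.7,0.8,30],[0,0,0.1],0],[[1.7,0.8,55],[0,0,0.1],0],[[1.7,0.8,64.5],[0,0,0.1],0],[[1.7,0.8,64.5],[0,0,0.1],0],[[1.7,0.8,64.5],[0,0,0.1],0.3],[[1.7,0.8,64.5],[0,0,0.1],0.5],[[1.7,0.8,64.5],[0,0,0.1],0.7],[[1.7,0.8,64.5],[0,0,0.1],0.7],[[1.7,0.8,64.5],[0,0,0.1],0.7],[[1.7,0.8,64.5],[0,0,0.1],0.7]]' --grip_force 30

```text
time: 13.6
ee_pos: [0.4668, -0.3226, 0.0915]
tcp_rot: [179.9, 0.1, -177.7]
wrist_force: [-0.7, 9.5, 10.5]
opening: 0.0371
grasp_force: 30.2
```

Call:
play_rows --increments '[[[0,0,0],[0,0,0],0.4],[[0,0,0],[0,0,0],0],[[0,0,0],[0,0,0],0],[[0,0,-15],[0,0,0],0],[[0,0,-50],[0,0,0],0],[[0,0,-100],[0,0,0],0],[[0,0,-150],[0,0,0],0],[[20,30,-185],[0,0,0],0],[[20,70,-185],[0,0,0],0],[[20,70,-185],[0,0,0],0],[[20,70,-185],[0,0,0],0]]'

```text
time: 14.7
ee_pos: [0.4434, -0.2542, 0.2759]
tcp_rot: [-179.9, 0.1, -177.6]
wrist_force: [1.4, -0.0, -0.2]
opening: 0.0853
grasp_force: 0.0
```

```bash
python3 - <<'E'
from h import *
o=telemetry.get_obs();print(o["ee_pos"],o["tcp_rot"],o["q"])
p,d=camera("wrist");np.savez("pics/w4.npz",d=d,e=o["ee_pos"],r=o["tcp_rot"],p=p)
cv2.imwrite("pics/w4.png",p[:,:,::-1])
E
```

```text
[ 0.44337423 -0.25419379  0.27592451] [-1.79921766e+02  9.47842794e-02 -1.77649231e+02] [-2.98181589e+01  1.48472829e-01  7.94281697e+00  9.76724578e+01
 -1.57590555e-02 -3.21688798e+01]
```

View pics/w4.png

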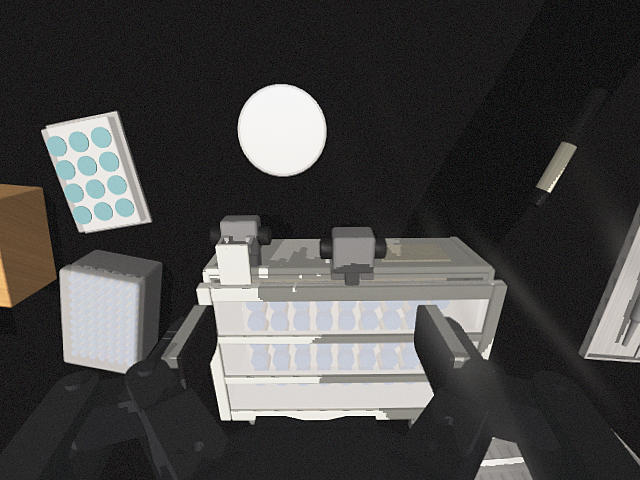

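The lid is ajar: the tongue at (234,262) has risen off the main catch. The safety buttons' outer faces are at about (320,248) and (386,248).

```bash
python3 - <<'E'
from h import *
z=np.load("pics/w4.npz");o={"ee_pos":z["e"],"tcp_rot":z["r"]};d=z["d"]
P=world("wrist",d,[(320,248,.125),(386,248,.125)],o);print(P.round(4),P.mean(0))
print("depth",world("wrist",d,[(353,250),(325,248),(381,248),(234,262),(353,268)],o).round(4))
p=z["p"]; g=p[236:260,312:396].mean(2); print(g[6].astype(int));print(g[12].astype(int)); print(g[:,14].astype(int)); print(g[:,68].astype(int))
go([.4635,-.2212,.121],182.3)
E
```

```text
[[ 0.4631 -0.2495  0.125 ]
 [ 0.4609 -0.1939  0.125 ]] [ 0.46199249 -0.2217468   0.125     ]
depth [[ 0.458  -0.2236  0.1404]
 [ 0.4593 -0.2458  0.1348]
 [ 0.4572 -0.2004  0.1355]
 [ 0.4761 -0.3209  0.1317]
 [ 0.4746 -0.2222  0.1382]]
[146 146 143 140 146 149 140  96  21  38  43  43  37  40  34  41  30  46
  36  33  54  99 130 141 146 148 148 147 144 146 152 148 149 145 148 150
 147 145 145 146 146 146 148 145 147 149 151 146 147 143 148 146 145 145
 147 149 147 148 148 150 143 135 115  73  40  38  46  36  38  43  44  46
  36  42 109 150 146 140 142 142 143 142 148 147]
[148 142 145 142 143 146 144 102  37  57  91  88  82  80  76  68  71  70
  66  55  63 102 135 135 141 151 145 147 145 147 147 148 142 147 147 147
 149 145 147 149 145 146 146 146 143 144 150 144 144 143 144 145 144 146
 143 145 146 149 149 145 139 128 111  61  78  74  67  65  69  63  64  58
  56  34  61 101 118 132 146 149 143 146 138 144]
[ 29  15  32  38  25  35  34  43  48  56  69  77  76  74  70  60  45  44
  35  32  40  29   1 192]
[ 31  36  36  31  44  44  38  46  42  56  63  69  69  62  59  55  41  49
  48  42  42  32  52 116]
shift [-21.4  32.7 154.2] turn [-0.04  0.04  0.01] at [ 0.4434 -0.2547  0.2752] [-1.7996e+02  4.0000e-02 -1.7769e+02] q [-29.9   0.2   7.9  97.7  -0.  -32.2] t 14.75
```

Call:
play_rows --increments '[[[-20,32.5,40],[0,0,0],0],[[-20,32.5,80],[0,0,0],0],[[-20,32.5,110],[0,0,0],0],[[-20,32.5,110],[0,0,0],0],[[-20,32.5,110],[0,0,0],0]]' --grip_force 50

```text
time: 15.25
ee_pos: [0.4618, -0.2218, 0.165]
tcp_rot: [180.0, -0.0, -177.8]
wrist_force: [1.0, -0.0, 0.8]
opening: 0.0854
grasp_force: 0.0
```

```bash
python3 - <<'E'
from h import *
go([.4625,-.2217,.123],182.3)
E
```

```text
shift [-0.7  0.1 42. ] turn [ 0.01 -0.05 -0.06] at [ 0.4618 -0.2218  0.165 ] [ 1.7999e+02 -5.0000e-02 -1.7776e+02] q [-25.7  -1.   -5.5  85.5  -0.  -27.9] t 15.25
```

Call:
play_rows --increments '[[[-0.7,0,25],[0,0,0],0],[[-0.7,0,41.5],[0,0,0],0],[[-0.7,0,41.5],[0,0,0],0],[[-0.7,0,41.5],[0,0,0],0.3],[[-0.7,0,41.5],[0,0,0],0.5],[[-0.7,0,41.5],[0,0,0],0.8],[[-0.7,0,41.5],[0,0,0],0.8],[[-0.7,0,41.5],[0,0,0],0.8],[[-0.7,0,41.5],[0,0,0],0.8]]'

```text
time: 16.15
ee_pos: [0.4633, -0.2224, 0.1243]
tcp_rot: [-179.8, 0.1, -177.7]
wrist_force: [0.3, -6.8, 2.8]
opening: 0.0359
grasp_force: 54.7
```

```bash
python3 - <<'E'
import numpy as np
p=lambda t:200*np.array([-np.cos(t-.015),-np.sin(t-.015)])
for t in np.arange(.1,1.52,.05): print(round(t,2),((p(t)-p(.1))*[-1,1]).round(1))
p2=0
E
```

```text
0.1 [-0.  0.]
0.15 [-1.1 -9.9]
0.2 [ -2.7 -19.8]
0.25 [ -4.8 -29.6]
0.3 [ -7.3 -39.3]
0.35 [-10.4 -48.8]
0.4 [-13.9 -58.1]
0.45 [-17.9 -67.3]
0.5 [-22.3 -76.3]
0.55 [-27.2 -85. ]
0.6 [-32.5 -93.5]
0.65 [ -38.3 -101.7]
0.7 [ -44.4 -109.6]
0.75 [ -50.9 -117.1]
0.8 [ -57.8 -124.4]
0.85 [ -65.  -131.3]
0.9 [ -72.6 -137.8]
0.95 [ -80.5 -143.9]
1.0 [ -88.7 -149.7]
1.05 [ -97.2 -155. ]
1.1 [-105.9 -159.9]
1.15 [-114.9 -164.3]
1.2 [-124.  -168.3]
1.25 [-133.4 -171.9]
1.3 [-142.9 -174.9]
1.35 [-152.6 -177.5]
1.4 [-162.3 -179.6]
1.45 [-172.2 -181.2]
1.5 [-182.1 -182.3]
```

Call:
play_rows --increments '[[[-0.5,0,-5],[0,0,0],0.8],[[-1,0,-10],[0,0,0],0.8],[[-2.7,0,-20],[0,0,0],0.8],[[-4.8,0,-29.6],[0,0,0],0.8],[[-7.3,0,-39.3],[0,0,0],0.8],[[-10.4,0,-48.8],[0,0,0],0.8],[[-13.9,0,-58],[0,0,0],0.8],[[-13.9,0,-58],[0,0,0],0.8]]'

```text
time: 16.95
ee_pos: [0.4763, -0.2217, 0.1822]
tcp_rot: [-179.8, -0.0, -177.7]
wrist_force: [-4.1, -6.4, -2.3]
opening: 0.0359
grasp_force: 53.9
```

Call:
play_rows --increments '[[[-4,0,-9.2],[0,0,0],0.8],[[-8.4,0,-18.2],[0,0,0],0.8],[[-13.3,0,-26.9],[0,0,0],0.8],[[-18.6,0,-35.4],[0,0,0],0.8],[[-24.4,0,-43.6],[0,0,0],0.8],[[-30.5,0,-51.5],[0,0,0],0.8],[[-37,0,-59],[0,0,0],0.8],[[-43.9,0,-66.3],[0,0,0],0.8],[[-51.1,0,-73.2],[0,0,0],0.8],[[-58.7,0,-79.7],[0,0,0],0.8],[[-66.6,0,-85.8],[0,0,0],0.8],[[-74.8,0,-91.6],[0,0,0],0.8],[[-74.8,0,-91.6],[0,0,0],0.8]]'

```text
time: 18.25
ee_pos: [0.5511, -0.2181, 0.2746]
tcp_rot: [-179.9, 0.0, -177.7]
wrist_force: [-7.6, -2.7, 7.3]
opening: 0.0361
grasp_force: 53.1
```

Call:
play_rows --increments '[[[-8,0,-6],[0,0,0],0.8],[[-16.5,0,-11.4],[0,0,0],0.8],[[-25.6,0,-16],[0,0,0],0.8],[[-34.8,0,-20],[0,0,0],0.8],[[-44.3,0,-23.5],[0,0,0],0.8],[[-53.9,0,-26.6],[0,0,0],0.8],[[-63.6,0,-29.2],[0,0,0],0.8],[[-73.4,0,-31.3],[0,0,0],0.8],[[-83.3,0,-33],[0,0,0],0.8],[[-83.3,0,-33],[0,0,0],0.8],[[-83.3,0,-33],[0,0,0],0.8]]'

```text
time: 19.35
ee_pos: [0.6344, -0.2141, 0.3075]
tcp_rot: [-180.0, 0.1, -177.7]
wrist_force: [-3.6, 0.9, 8.4]
opening: 0.0357
grasp_force: 51.8
```

```bash
python3 - <<'E'
from h import *
o=telemetry.get_obs();print(o["ee_pos"],o["q"],o["wrist_force"])
p,d=camera("side");t,_=camera("top")
im=np.zeros((480,800,3),np.uint8);im[:,:640]=p
im[:160,640:]=cv2.resize(t[180:300,190:310],(160,160),interpolation=cv2.INTER_CUBIC)
im[160:320,640:]=cv2.resize(t[160:310,345:525],(160,160))
cv2.imwrite("pics/s5.png",im[:,:,::-1])
E
```

```text
[ 0.63438969 -0.21406142  0.30747431] [-1.86472221e+01  2.54258494e+01  4.15034462e+01  1.05986296e+02
  3.37233426e-03 -2.09458361e+01] [-3.61070117  0.91305112  8.42171952]
```

View pics/s5.png

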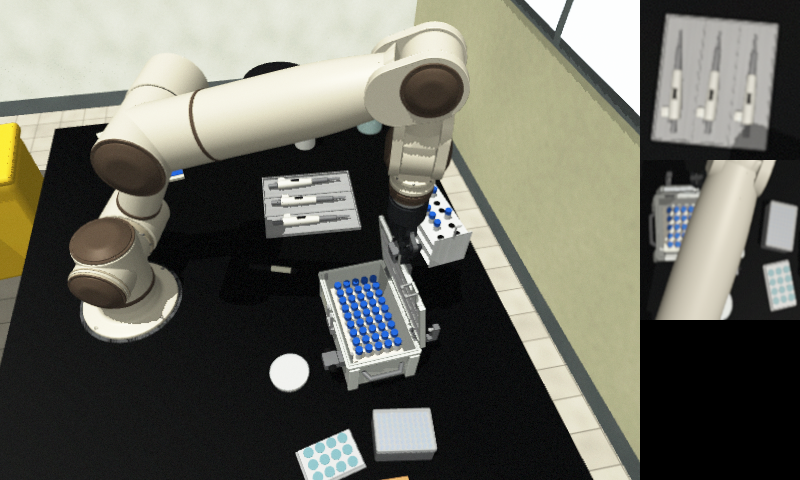

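The lid stands nearly upright, held by the squeezed safety catch. The pipette is in its lane and everything else is undisturbed.

```bash
python3 -c "
from h import *
print(workorder.job_done())"
```

```text
the job is handed in; nothing more can be done
None
```

The job is handed in at about 19.5 s: the pipette lies in the empty tray lane parallel to the others with its tip the same way, and the arm still holds the lid nearly upright (about 1.45 rad, estimated from the arm's position) by the squeezed safety catch.

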